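Sort left- and right-hand hinge leaves into their keyed service racks

TASK

The three loose hinge leaves for the instrument covers lie mixed between the two service racks. Slide every left-hand leaf into a bay of the left rack and every right-hand leaf into a bay of the right rack, notched end first and one leaf to a bay, and push each fully home, past the sprung catch, until you feel it meet the solid back of its bay. Be gentle, do not ram them into the rack, and leave the other things on the bench where they are.

Things in the scene. Friction and masses are not known exactly. Their poses are not given: they have to be found in the camera images.
- left_leaf_1_c (a point): LEFT-hand hinge leaf: grey die-cast plate 9 mm thick, outline 56 mm long (x) by 44 mm wide (y), with a round barrel (18 mm thick, top 18 mm up) along the rear half of its +y edge. The front half of that edge is cut away. Site: centre of the outline, 9 mm above the underside; +x points to the notched front end, z up. Notch pointing away from you, the barrel is on your left.
- left_leaf_1: The same leaf, origin on its underside below the point; about 0.11 kg. The barrel is 27 mm long (x = -28 to -1 mm) and reaches y = +22 mm; the notch before it is 29 mm long and 14 mm wide. A 5.5 mm wide ring groove runs round it. The rear end (x = -28 mm) is one straight upright face across plate and barrel, 44 mm wide.
- left_leaf_2_c (a point): A second LEFT-hand leaf exactly like left_leaf_1: barrel on the +y edge; same sizes, same point (centre, 9 mm up, +x to the notched end).
- left_leaf_2: The same leaf, origin on its underside below the point.
- right_leaf_c (a point): RIGHT-hand hinge leaf, the mirror image of left_leaf_1: barrel and notch on the -y edge, so on your right when the notched end points away from you; same sizes, same point.
- right_leaf: The same leaf, origin on its underside below the point.
- left_rack: Fixed grey rack at the left (+y) of the work, for left-hand leaves: three open-fronted bays side by side, 296 mm in all, mouths facing the other rack. Origin: on the bench, below the centre of a leaf that is home in the middle bay. +x points INTO the bays, z up; bay centres at y = -100, 0, +100 mm. A leaf is home when its front meets the back bar at x = +28 mm: leaf centre at x = 0, rear end 4 mm proud of the rails.
- left_rack_mid (a point): Same rack, middle bay; this point: centre of a leaf that is home in it. 1.5 mm base sheet, bevelled up from the bench (x -38 to -24 mm). Rails 16 mm high, 47 mm apart, flared at x -24 to -12. Steel lip 12 mm above the sheet over y -24 to -11 mm (from x = -8): plate passes under, barrel cannot. Key block x +4 to +28, y +11 to +24 mm fills the notch.
- left_rack_catch (a point): Tip of the sprung steel catch in the middle bay of the left rack; every bay of both racks has one, in the flare on the barrel's side. The barrel bends it aside from about 7 mm before home, which takes a push of 2 to 10 N, until it snaps into the barrel's groove as the leaf gets home; right after that the leaf meets the solid back bar.
- right_rack: Fixed grey rack at the right (-y) of the work, for right-hand leaves: three open-fronted bays side by side, 296 mm in all, mouths facing the other rack. Origin: on the bench, below the centre of a leaf that is home in the middle bay. +x points INTO the bays, z up; bay centres at y = -100, 0, +100 mm. A leaf is home when its front meets the back bar at x = +28 mm: leaf centre at x = 0, rear end 4 mm proud of the rails.
- right_rack_mid (a point): Same rack, middle bay; this point: centre of a leaf that is home in it. 1.5 mm base sheet, bevelled up from the bench (x -38 to -24 mm). Rails 16 mm high, 47 mm apart, flared at x -24 to -12. Steel lip 12 mm above the sheet over y +24 to +11 mm (from x = -8): plate passes under, barrel cannot. Key block x +4 to +28, y -11 to -24 mm fills the notch.
- tape: Bystander: roll of masking tape, 98 mm across, 25 mm high, behind the work; origin under its centre.
- mould_b: Bystander: small pressed-steel base mould 24 x 30 x 9 mm behind the work; origin under its centre.
- grey_cassette: Bystander: slotted tissue cassette 28 x 40 x 6 mm at the far right; origin under its centre.
- mould: Bystander: small pressed-steel base mould 24 x 37 x 9 mm at the far right; origin under its centre.

How it is judged:
By the outcome, as a careful person would: the job done as asked, in the order asked, and still so for the second after the job is handed in, with the robot touching nothing.
It also fails if it takes over 64 s, if anything falls off the work surface, if the arm or the gripper's body presses on something with over 40 N, if the wrist force passes 120 N, or if a joint passes its speed limit or range.

ROBOT

A 6-joint arm with a two-finger parallel gripper is mounted at the origin on a cart in front of the work surface, level with it; the furniture and walls round the work are solid. World frame = base frame: x ahead of the robot, y to its left, z up, the work surface at z = 0. Lengths are in m, angles in rad, forces in N, time in s.
With the tool pointing down it reaches from about 0.3 to 0.825 m from the base axis. Payload 5.4 kg.
Tool frame: the origin (TCP) lies at the very end of the fingers, on their centre line; the grasp point (between the pads) lies 19 mm behind it; z points along the fingers, y is the line along which they close (so a half turn about z gives the same grasp; the last joint's range is limited). The gripper opens to 92 mm and grips with 3 to 60 N. Pads are 20 mm wide; open, the fingers measure 128 mm over their backs; the gripper's body (75 mm by 189 mm) begins 69 mm behind the grasp point.
Start: joints at [-1.348, 0.158, 1.597, -0, 1.386, -0.21], TCP at [0.241, -0.522, 0.215] pointing down, gripper open.
Joint ranges: [-2.91, 2.91], [-0.94, 2.29], [0.18, 2.7], [-1.29, 4.43], [0.17, 2.64], [-3, 3]. Speed limits (rad/s): [2.57, 2.57, 3.14, 3.14, 3.14, 3.14].

INTERFACE

Orientations are given as a rotation vector (axis times angle).
In Python, from workcell import bot gives the robot as it stands. Calls block until the motion is done:
- bot.goto(position, orientation): joint-space move of the TCP to a pose.
- bot.line_to(position, rot=None, max_speed=0.15): straight line of the TCP; rot=None keeps the orientation; max_speed is the mean speed in m/s.
- bot.set_joints(angles): joint-space move.
- bot.set_gripper(opening, newtons=None): opening from 0.0 (shut) to 1.0 (fully open); newtons is the grip in N (None keeps the last); returns when the fingers have stopped.
- bot.hold(seconds).
- bot.inverse_kinematics(position, orientation): joint angles nearest the present ones, or None.
- bot.read_camera(name): name is "scene" or "side" or "wrist"; returns a dict with "pixels" (384x512x3 uint8, blue, green, red), "fx", "fy", "cx", "cy" (pixels), "R" (3x3) and "t" (3): a world point X has camera coordinates R X + t. Camera axes: x right, y down, z forward; pixel columns grow to the right and rows downward; lengths in m; the calibration is good to about 2 mm. The wrist camera is an equidistant fisheye: a pixel r from the principal point sees the ray r / f radians off the axis. A picture is of the moment at which its call begins. There is no depth.
A pose or a line that the arm cannot do raises bot.MotionError and nothing moves.
- bot.job_done(): hands the job in; it is judged then, once.
Readings, each from a call of its own:
- bot.current_clock(): time.
- bot.current_joints(): joint angles.
- bot.current_joint_vel(): joint speeds.
- bot.current_effort(): joint torques, N m.
- bot.current_ee_pos(): TCP position.
- bot.current_tool_rot(): TCP orientation.
- bot.current_contact_force(): force on the tool from outside, world axes, zero at the start.
- bot.current_ft_torque(): the same for the moment, N m.
- bot.current_opening(): opening from 0.0 (shut) to 1.0 (fully open).
- bot.current_grip_force(): force on a finger pad.
Only numpy, scipy, OpenCV 4.12 (cv2) and the standard library are available. Lean on these libraries where they do the work, as an engineer would, in place of code of your own. Each camera call takes 0.05 s, during which the arm holds its last target. There are 200 camera calls.

## Working session

There is one attempt and no reset: what is moved stays moved. The work goes in short steps, each a Python script; the robot and the scene stay as the last script left them, time stands still between calls to the robot, and variables do not carry over. Pictures are saved under pics/ and viewed, at most 10 in all, crops included, and the job is handed in when it is done.

```bash
mkdir -p pics; ls
python3 - <<'E'
from workcell import bot
import cv2,numpy as np,pickle
d={}
for n in("scene","side"):
    r=bot.read_camera(n); d[n]=r; cv2.imwrite(f"pics/{n}0.png",cv2.resize(r["pixels"],(800,600),interpolation=cv2.INTER_CUBIC))
    print(n,r["fx"],r["cx"],r["cy"],-np.array(r["R"]).T@r["t"])
pickle.dump(d,open("c0.pkl","wb"))
print(bot.current_clock(),bot.current_tool_rot(),bot.current_contact_force())
E
```

```text
pics
scene 403.6517522255376 259.0571196677924 195.57554577512943 [-0.10787577  0.44241071  0.48582603]
side 453.82999756297704 259.667983242169 198.11812510605995 [ 0.49959219 -0.90678162  0.40455669]
0.1 [-3.06666095e+00 -6.74142039e-01  6.09749617e-05] [ 0.08794341  0.17040236 -0.37002454]
```

View pics/scene0.png

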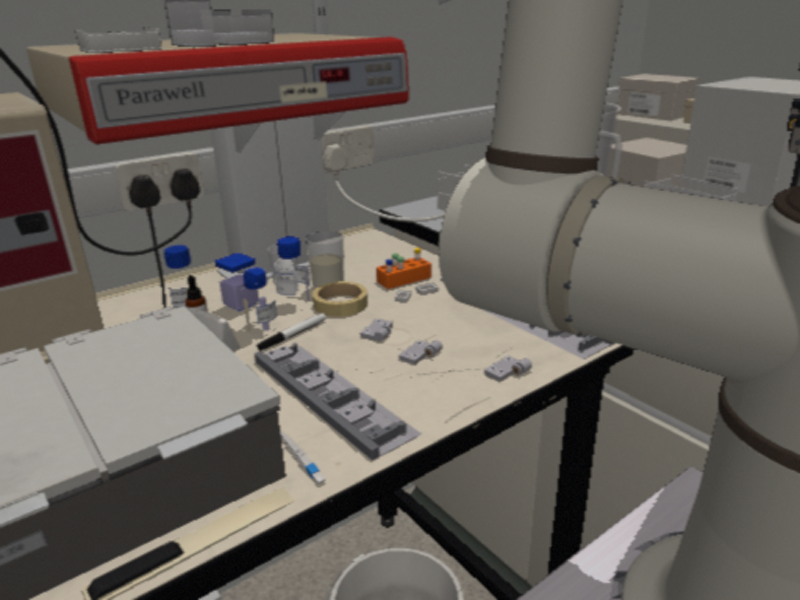

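View pics/side0.png

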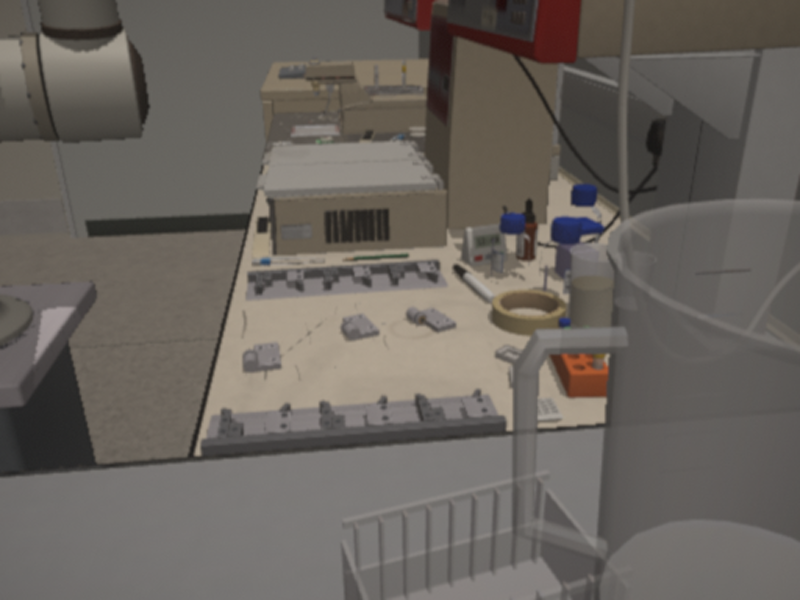

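The scene view shows the leaves at about (377,329), (420,350) and (508,367), with the left rack running from (260,350) to (400,440). In the side view the leaves are at (432,319), (360,325) and (263,357), the right rack is at the bottom around (350,425), and the left rack is at (345,278). I'll triangulate roughly, then look from above with the wrist camera.

```bash
cat > h.py <<'E'
import numpy as np,cv2
from scipy.spatial.transform import Rotation as Rn
def ray(c,u,v,fish=False):
    R=np.array(c["R"]);t=np.array(c["t"]).ravel()
    a=(u-c["cx"])/c["fx"];b=(v-c["cy"])/c["fy"]
    if fish:
        r=np.hypot(a,b); d=np.array([a*np.sinc(r/np.pi),b*np.sinc(r/np.pi),np.cos(r)])
    else: d=np.array([a,b,1.])
    return -R.T@t,R.T@d
def hit(c,u,v,z,fish=False):
    o,d=ray(c,u,v,fish); return o+d*(z-o[2])/d[2]
def proj(c,X,fish=True):
    p=np.array(c["R"])@np.asarray(X,float)+np.array(c["t"]).ravel()
    if fish:
        h=np.hypot(p[0],p[1]);k=np.arctan2(h,p[2])/max(h,1e-9)
    else: k=1/p[2]
    return np.array([c["cx"]+c["fx"]*p[0]*k,c["cy"]+c["fy"]*p[1]*k])
def undist(c,z,x0,x1,y0,y1,res):
    "rectified top view of plane z: column = (y1-y)/res, row = (x1-x)/res"
    ys=y1-np.arange(int((y1-y0)/res))*res; xs=x1-np.arange(int((x1-x0)/res))*res
    X,Y=np.meshgrid(xs,ys,indexing="ij")
    P=np.stack([X,Y,np.full_like(X,z)],-1)@np.array(c["R"]).T+np.array(c["t"]).ravel()
    h=np.hypot(P[...,0],P[...,1]);k=np.arctan2(h,P[...,2])/h
    return cv2.remap(c["pixels"],(c["cx"]+c["fx"]*P[...,0]*k).astype("f4"),(c["cy"]+c["fy"]*P[...,1]*k).astype("f4"),cv2.INTER_CUBIC)
def rot(yaw):  # tool down; tool y (closing line) along (cos,sin) of yaw
    y=np.array([np.cos(yaw),np.sin(yaw),0]);z=np.array([0,0,-1.]);x=np.cross(y,z)
    return Rn.from_matrix(np.stack([x,y,z],1)).as_rotvec()
E
python3 - <<'E'
from h import *
import pickle
from workcell import bot
d=pickle.load(open("c0.pkl","rb"))
for n,L in(("scene",[(377,329),(420,350),(508,367),(260,350),(415,435),(375,455)]),("side",[(432,319),(360,325),(263,357),(248,295),(445,285),(205,450),(503,428),(207,435),(495,395),(250,265),(440,262)])):
    for u,v in L: print(n,u,v,hit(d[n],u*.64,v*.64,.009).round(3))
c=bot.read_camera("wrist");print(c["fx"],c["cx"],c["cy"],np.array(c["R"]).round(3),-np.array(c["R"]).T@np.array(c["t"]).ravel(),bot.current_ee_pos())
for p in [(.5,0,.3),(.5,.0,.25)]:
  for yaw in(0,np.pi/2,-np.pi/2,np.pi):print(p,yaw,bot.inverse_kinematics(p,rot(yaw)))
E
```

```text
scene 377 329 [ 0.633 -0.063  0.009]
scene 420 350 [ 0.537 -0.074  0.009]
scene 508 367 [ 0.419 -0.141  0.009]
scene 260 350 [0.692 0.113 0.009]
scene 415 435 [0.38  0.06  0.009]
scene 375 455 [0.381 0.119 0.009]
side 432 319 [ 0.637 -0.076  0.009]
side 360 325 [ 0.542 -0.081  0.009]
side 263 357 [ 0.422 -0.151  0.009]
side 248 295 [0.391 0.041 0.009]
side 445 285 [0.674 0.036 0.009]
side 205 450 [ 0.378 -0.332  0.009]
side 503 428 [ 0.665 -0.336  0.009]
side 207 435 [ 0.377 -0.307  0.009]
side 495 395 [ 0.672 -0.274  0.009]
side 250 265 [0.385 0.163 0.009]
side 440 262 [0.683 0.131 0.009]
297.3186396354542 259.82208997324216 194.1266418329096 [[ 0.42  -0.908 -0.002]
 [-0.882 -0.409  0.236]
 [-0.215 -0.097 -0.972]] [ 0.30237619 -0.49359994  0.38451376] [ 0.24104057 -0.52151231  0.2138624 ]
(0.5, 0, 0.3) 0 [-2.42159835e-01 -8.40527265e-02  1.67903620e+00 -4.44089210e-16
  1.54660918e+00 -2.42159835e-01]
(0.5, 0, 0.3) 1.5707963267948966 [-0.24215983 -0.08405273  1.6790362   0.          1.54660918 -1.81295616]
(0.5, 0, 0.3) -1.5707963267948966 [-2.42159835e-01 -8.40527265e-02  1.67903620e+00 -4.44089210e-16
  1.54660918e+00  1.32863649e+00]
(0.5, 0, 0.3) 3.141592653589793 [-0.24215983 -0.08405273  1.6790362   0.          1.54660918  2.89943282]
(0.5, 0.0, 0.25) 0 [-2.42159835e-01 -6.21070846e-02  1.75557173e+00 -4.44089210e-16
  1.44812801e+00 -2.42159835e-01]
(0.5, 0.0, 0.25) 1.5707963267948966 [-0.24215983 -0.06210708  1.75557173  0.          1.44812801 -1.81295616]
(0.5, 0.0, 0.25) -1.5707963267948966 [-2.42159835e-01 -6.21070846e-02  1.75557173e+00 -4.44089210e-16
  1.44812801e+00  1.32863649e+00]
(0.5, 0.0, 0.25) 3.141592653589793 [-0.24215983 -0.06210708  1.75557173  0.          1.44812801  2.89943282]
```

Run:
```python
from h import *
import pickle
from workcell import bot
bot.goto((.47,-.1,.25),rot(-np.pi/2)); bot.hold(.2)
c=bot.read_camera("wrist");pickle.dump(c,open("w1.pkl","wb"))
im=undist(c,.009,.35,.72,-.36,.19,.0007)
print(im.shape,bot.current_clock());cv2.imwrite("pics/w1.png",im)
```

```text
(528, 785, 3) 2.1583
```

View pics/w1.png

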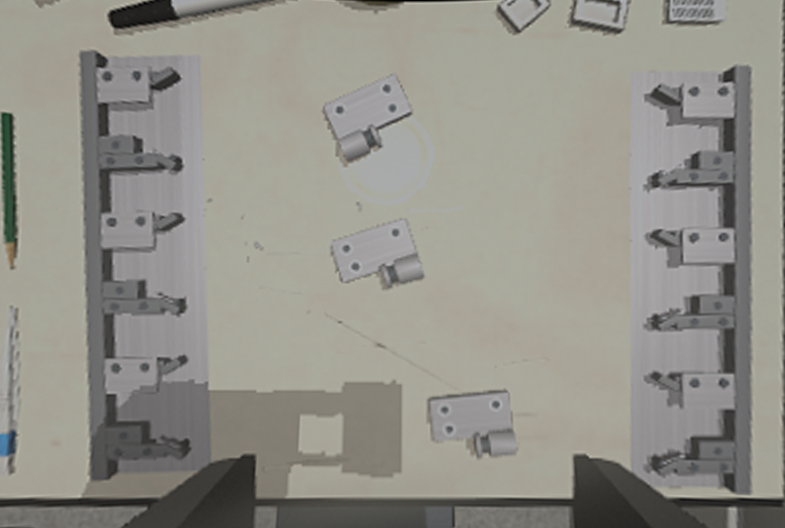

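The top view (x up, y left, 0.7 mm/px) shows three leaves:
- **A (368,118):** barrel at lower left and notch end to the right, so it is the RIGHT-hand leaf.
- **B (375,250) and C (472,425):** barrels at lower right and notch ends to the left, so both are LEFT-hand.

Bay centres are at rows of about 117/262/405 in the left rack and 132/275/420 in the right. Next I'll measure the leaves and racks with masks.

Run:
```python
from h import *
import pickle
c=pickle.load(open("w1.pkl","rb"))
res=.0004
def top(z): return undist(c,z,.35,.72,-.36,.19,res)
def mask(im):
    f=cv2.GaussianBlur(im,(5,5),0).astype(float)
    return ((f[...,2]/(f[...,0]+1)<1.08)).astype("u1")*255
def xy(p): return np.array([.72-p[1]*res,.19-p[0]*res])
im=top(.009);m=cv2.morphologyEx(mask(im),cv2.MORPH_CLOSE,np.ones((15,15)))
for k in cv2.findContours(m,cv2.RETR_EXTERNAL,cv2.CHAIN_APPROX_NONE)[0]:
    a=cv2.contourArea(k)*res*res*1e6
    if 1200<a<5000:
        (p,s,an)=cv2.minAreaRect(k); print("leaf?",round(a),xy(p).round(4),(np.array(s)*res*1000).round(1),round(an,1))
im0=top(.001);m0=mask(im0)
cv2.imwrite("pics/m0.png",cv2.resize(np.hstack([im0[:,:,1],m0]),(800,300)))
# mouth edges of the sheets: per row, outermost sheet pixel towards the middle
for side,(ya,yb) in(("L",(.12,.015)),("R",(-.31,-.235))):
    pts=[]
    for r in range(m0.shape[0]):
        ca,cb=int((.19-ya)/res),int((.19-yb)/res)
        seg=m0[r,min(ca,cb):max(ca,cb)]
        if side=="L":
            seg=seg
            w=np.where(seg)[0]
            if len(w)>60: pts.append((r,ca+w.max()))
        else:
            w=np.where(seg)[0]
            if len(w)>60: pts.append((r,cb+w.min()) if cb<ca else (r,ca+seg.size-seg.size+w.min()-(ca-cb if 0 else 0)))
    pts=np.array(pts);X=.72-pts[:,0]*res;Y=(.19-(min(ca,cb)+(pts[:,1]-ca if side=="L" else pts[:,1]-(cb if cb<ca else ca)))*res)
    print(side,len(pts),"x range",X.min(),X.max())
    g=np.ones(len(X),bool)
    for _ in range(4):
        q=np.polyfit(X[g],Y[g],1);g=abs(Y-np.polyval(q,X))<.0015
    print(" slope",q[0],"y at x=.4,.5,.6",np.polyval(q,[.4,.5,.6]),g.mean())
```

```text
L 859 x range 0.35039999999999993 0.72
 slope -0.02813905535096279 y at x=.4,.5,.6 [0.0265005  0.02368659 0.02087268] 0.09778812572759023
R 907 x range 0.35039999999999993 0.72
 slope 0.012413985953623852 y at x=.4,.5,.6 [-0.25026393 -0.24902253 -0.24778114] 0.013230429988974642
```

View pics/m0.png

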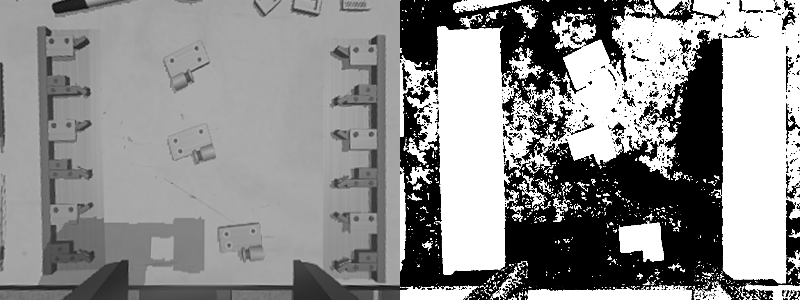

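The mask is good on the racks and leaves, but the threshold is slightly too high for the bench. I'll tighten it and fit rectangles.

Run:
```python
from h import *
import pickle
c=pickle.load(open("w1.pkl","rb"))
res=.0004
def top(z): return undist(c,z,.35,.72,-.36,.19,res)
def rat(im):
    f=cv2.GaussianBlur(im,(5,5),0).astype(float); return f[...,2]/(f[...,0]+1)
def xy(p): return np.array([.72-p[1]*res,.19-p[0]*res])
r=rat(top(.009));print("ratio pct",np.percentile(r[:,500:800],[2,5,10,30,50,70]).round(3))
T=1.04
m=cv2.morphologyEx((r<T).astype("u1"),cv2.MORPH_OPEN,np.ones((5,5)))
ks=cv2.findContours(m,cv2.RETR_EXTERNAL,cv2.CHAIN_APPROX_NONE)[0]
for k in ks:
    a=cv2.contourArea(k)*res*res*1e6
    if 1200<a<5000:
        (p,s,an)=cv2.minAreaRect(k); print("leaf?",round(a),xy(p).round(4),(np.array(s)*res*1000).round(1),round(an,1))
m0=cv2.morphologyEx((rat(top(.0005))<T).astype("u1"),cv2.MORPH_OPEN,np.ones((9,9)))
for k in cv2.findContours(m0,cv2.RETR_EXTERNAL,cv2.CHAIN_APPROX_NONE)[0]:
    a=cv2.contourArea(k)*res*res*1e6
    if a>15000:
        P=np.array([xy(q[0]) for q in k]); left=P[:,1].mean()>-.1
        bins=np.round(P[:,0]/res).astype(int)
        E=np.array([(b*res,(P[bins==b,1].min() if left else P[bins==b,1].max())) for b in np.unique(bins)])
        E=E[(E[:,0]>.40)&(E[:,0]<.64)];q=np.polyfit(E[:,0],E[:,1],1)
        g=abs(E[:,1]-np.polyval(q,E[:,0]))<.0012;q=np.polyfit(E[g,0],E[g,1],1)
        # ends near the mouth: 3..12 mm inside the mouth edge
        d=(P[:,1]-np.polyval(q,P[:,0]))*(1 if left else -1)
        s=(d>.003)&(d<.012)
        hi=P[s&(P[:,0]>.5),0];lo=P[s&(P[:,0]<.5),0]
        print("rack","L" if left else "R",q.round(4),"y@.5",np.polyval(q,.5).round(4),g.mean().round(2),"ends",np.median(hi),np.median(lo),len(lo))
```

```text
ratio pct [0.982 0.988 1.    1.076 1.083 1.092]
leaf? 1969 [ 0.4221 -0.1406] [44.6 56.7] 83.9
leaf? 1954 [ 0.5391 -0.0737] [43.4 56. ] 72.0
leaf? 4387 [ 0.6184 -0.0767] [85.5 68.1] 65.7
rack R [ 0.0021 -0.2555] y@.5 -0.2545 1.0 ends 0.6724 0.38079999999999997 23
rack L [0.0249 0.0362] y@.5 0.0486 1.0 ends 0.6844 0.38839999999999997 22
```

Measured poses:
- **Left rack:** mid bay home is about (.5355,.0875), with bays pointing along (-.025,1).
- **Right rack:** about (.5255,-.2925).
- **Leaf C:** (.4221,-.1406), direction (-.106,.994).
- **Leaf B:** (.5391,-.0737), direction (-.309,.951).
- **Leaf A:** about (.636,-.071), direction (.39,-.92).

I'll pick C and carry it to just in front of the near bay of the left rack, then check it there.

```bash
cat >> h.py <<'E'
from workcell import bot
import pickle
LU=np.array([-.0249,.9997]);LO=np.array([.5355,.0875])
RU=np.array([-.0021,-1.]);RO=np.array([.5255,-.2925])
BACK=.020   # grasp this far behind the leaf centre
def pick(ctr,d,opening=.7):
    ctr=np.array(ctr);d=np.array(d)/np.hypot(*d)
    g=ctr-BACK*d; yaw=np.arctan(-d[0]/d[1]); r=rot(yaw)
    bot.set_gripper(opening,20)
    bot.goto((*g,.07),r); bot.line_to((*g,.003),max_speed=.12)
    print("down F",bot.current_contact_force().round(1))
    bot.set_gripper(0,20); print("opening mm",bot.current_opening()*92,"grip",bot.current_grip_force())
    bot.line_to((*g,.035),max_speed=.12)
def at(O,u,along,y=0):  # leaf centre position in rack frame -> TCP xy
    yd=np.array([-u[1],u[0]]); return O+u*(along-BACK)+yd*y
def premouth(O,u,y=0,z=.035):
    bot.line_to((*at(O,u,-.072,y),z),rot(np.arctan(-u[0]/u[1])),max_speed=.15)
E
python3 - <<'E'
from h import *
pick((.4221,-.1406),(-.106,.994))
premouth(LO,LU,.1,.010)
c=bot.read_camera("wrist");pickle.dump(c,open("w2.pkl","wb"))
im=undist(c,.012,.36,.52,-.04,.14,.00025);print(im.shape,bot.current_clock(),bot.current_ee_pos(),bot.current_opening()*92);cv2.imwrite("pics/w2.png",im[:600,:800])
E
```

```text
down F [ 0.8 -0.3  0.3]
opening mm 43.33843522368228 grip 19.98291313648224
(640, 720, 3) 7.1583 [ 0.43796765 -0.00755302  0.01009408] 43.661582039882
```

View pics/w2.png

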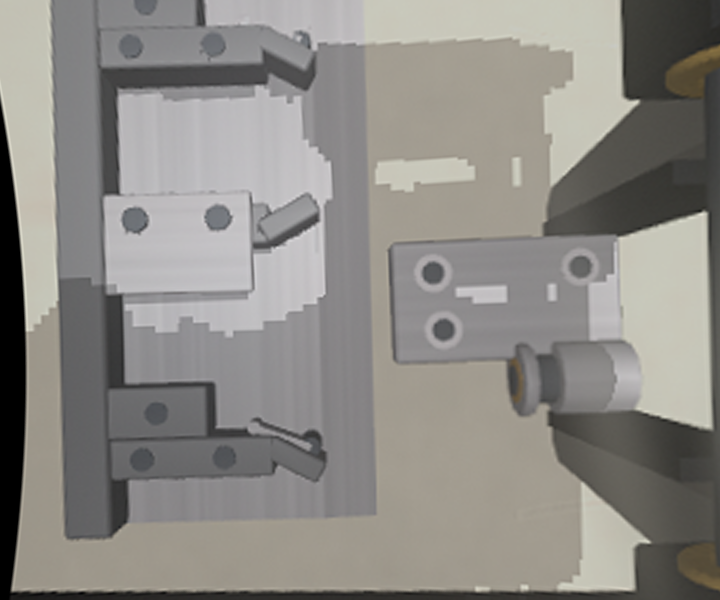

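The close view (0.25 mm/px) shows the leaf's axis at about row 332 at its front (col 392). The bay axis lies midway between the lip edge (292) and the key edge (385) and extrapolates to about row 334 there, so the leaf is within about 0.5 mm. I'll insert it while watching forces, then release and push.

```bash
cat >> h.py <<'E'
def insert(O,u,y=0,dx=0,stop=-.022):
    off=np.array([dx,0]);r=rot(np.arctan(-u[0]/u[1]));F0=bot.current_contact_force()
    p=at(O,u,-.072,y)+off; bot.line_to((*p,.0055),r,max_speed=.08)
    for s in [-.056,-.05,-.045,-.041,-.037,-.033,-.030,-.027,-.024,stop]:
        bot.line_to((*(at(O,u,s,y)+off),.0055),max_speed=.04)
        F=bot.current_contact_force()-F0
        if np.linalg.norm(F)>3: print(s,F.round(1))
        if F[:2]@-u>12 : print("stopped"); return s
    return s
def release(O,u,s,y=0,dx=0):
    p=at(O,u,s,y)+[dx,0]
    bot.set_gripper(.62,20); bot.line_to((*p,.05),max_speed=.15); bot.set_gripper(0,20)
def push(O,u,y=0,dx=0,start=-.066,limit=16,far=-.033,lat=0):
    # TCP along rack axis; home expected near -.038
    yd=np.array([-u[1],u[0]])
    P=lambda s:(*(O+u*s+yd*(y+lat)+[dx,0]),.0065)
    b=np.array(P(start)); bot.line_to((b[0],b[1],.05),max_speed=.15); bot.line_to(b,max_speed=.12)
    F0=bot.current_contact_force(); log=[];s=start
    while s<far:
        s+=.003 if s<-.050 else .0008
        bot.line_to(P(s),max_speed=.03)
        e=(bot.current_ee_pos()[:2]-O)@u; F=bot.current_contact_force()-F0; f=F[:2]@-u
        log.append((round(s*1e3,1),round(e*1e3,1),round(f,1)))
        if f>limit: break
    print(log,"t",bot.current_clock())
    s0=s-.02
    bot.line_to(P(s0),max_speed=.1); q=P(s0); bot.line_to((q[0],q[1],.07),max_speed=.2)
E
python3 - <<'E'
from h import *
s=insert(LO,LU,.1,-.0004); print("at",s,bot.current_clock(),bot.current_opening()*92)
release(LO,LU,s,.1,-.0004)
push(LO,LU,.1,-.0004)
E
```

```text
at -0.022 10.2833 43.54365762134838
[(-63.0, np.float64(-62.9), np.float64(-0.5)), (-60.0, np.float64(-59.9), np.float64(0.0)), (-57.0, np.float64(-56.9), np.float64(0.2)), (-54.0, np.float64(-53.8), np.float64(-1.1)), (-51.0, np.float64(-50.7), np.float64(-2.0)), (-48.0, np.float64(-47.8), np.float64(-0.9)), (-47.2, np.float64(-47.2), np.float64(-0.8)), (-46.4, np.float64(-46.4), np.float64(-0.5)), (-45.6, np.float64(-45.6), np.float64(-0.4)), (-44.8, np.float64(-44.9), np.float64(0.8)), (-44.0, np.float64(-44.0), np.float64(0.7)), (-43.2, np.float64(-43.1), np.float64(1.3)), (-42.4, np.float64(-42.3), np.float64(0.5)), (-41.6, np.float64(-41.3), np.float64(-0.2)), (-40.8, np.float64(-40.6), np.float64(-0.1)), (-40.0, np.float64(-39.9), np.float64(-1.1)), (-39.2, np.float64(-39.5), np.float64(3.7)), (-38.4, np.float64(-39.4), np.float64(6.2)), (-37.6, np.float64(-39.2), np.float64(8.9)), (-36.8, np.float64(-39.1), np.float64(11.8)), (-36.0, np.float64(-39.0), np.float64(14.0)), (-35.2, np.float64(-38.8), np.float64(18.8))] t 18.3583
```

Run:
```python
from h import *
p=bot.current_ee_pos(); bot.line_to((p[0],p[1]-.03,.1),max_speed=.2)
c=bot.read_camera("wrist");pickle.dump(c,open("w3.pkl","wb"))
im=undist(c,.012,.375,.495,.01,.13,.0002);print(im.shape,bot.current_clock());cv2.imwrite("pics/w3.png",im)
```

```text
(600, 600, 3) 19.5833
```

View pics/w3.png

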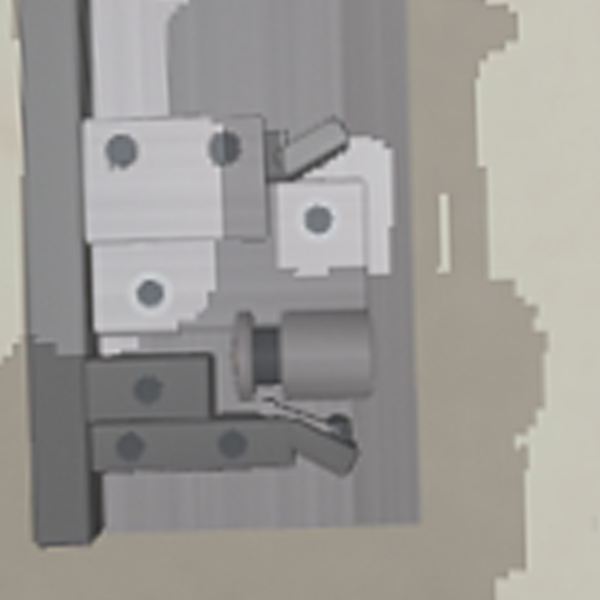

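The leaf sits square. Its front edge (col ~93) is at the back bar's foot, and the catch tip (262,402) is within the groove span (252–280). The force log agrees: a small catch bump from -46 to -41, a drop, then a solid stop at -39.5. It is home. Now B into the middle bay, the same way.

Run:
```python
from h import *
p=bot.current_ee_pos()
pick((.5391,-.0737),(-.309,.951))
premouth(LO,LU,0,.02)
s=insert(LO,LU,0,-.0004); print("at",s,bot.current_clock(),bot.current_opening()*92)
if s==-.022:
    release(LO,LU,s,0,-.0004)
    push(LO,LU,0,-.0004,far=-.035)
    p=bot.current_ee_pos(); bot.line_to((p[0],p[1]-.04,.12),max_speed=.25)
c=bot.read_camera("wrist");pickle.dump(c,open("w4.pkl","wb"))
print(bot.current_clock())
# left bays (0.3 mm/px) beside leaf A
a=undist(c,.012,.39,.60,.0,.13,.0003); b=undist(c,.009,.57,.69,-.13,-.02,.0003)
b=cv2.copyMakeBorder(b,0,a.shape[0]-b.shape[0],0,0,cv2.BORDER_CONSTANT);im=np.hstack([a,b]);print(im.shape,a.shape);cv2.imwrite("pics/w4.png",im[:600,:800])
```

```text
down F [-0.7  0.1  0.5]
opening mm 43.394982529840064 grip 20.0007301568985
at -0.022 26.775 43.653027838383764
[(-63.0, np.float64(-62.9), np.float64(0.9)), (-60.0, np.float64(-59.9), np.float64(2.0)), (-57.0, np.float64(-56.8), np.float64(0.4)), (-54.0, np.float64(-53.7), np.float64(1.0)), (-51.0, np.float64(-50.8), np.float64(0.5)), (-48.0, np.float64(-47.8), np.float64(0.4)), (-47.2, np.float64(-47.1), np.float64(-0.2)), (-46.4, np.float64(-46.4), np.float64(0.7)), (-45.6, np.float64(-45.6), np.float64(1.3)), (-44.8, np.float64(-44.9), np.float64(1.9)), (-44.0, np.float64(-44.0), np.float64(2.7)), (-43.2, np.float64(-43.1), np.float64(2.4)), (-42.4, np.float64(-42.3), np.float64(2.1)), (-41.6, np.float64(-41.3), np.float64(0.1)), (-40.8, np.float64(-40.6), np.float64(1.6)), (-40.0, np.float64(-39.9), np.float64(0.6)), (-39.2, np.float64(-39.5), np.float64(2.5)), (-38.4, np.float64(-39.3), np.float64(6.2)), (-37.6, np.float64(-39.2), np.float64(6.9)), (-36.8, np.float64(-39.1), np.float64(11.3)), (-36.0, np.float64(-39.0), np.float64(13.3)), (-35.2, np.float64(-38.9), np.float64(16.7))] t 34.85
36.125
(699, 799, 3) (699, 433, 3)
```

View pics/w4.png

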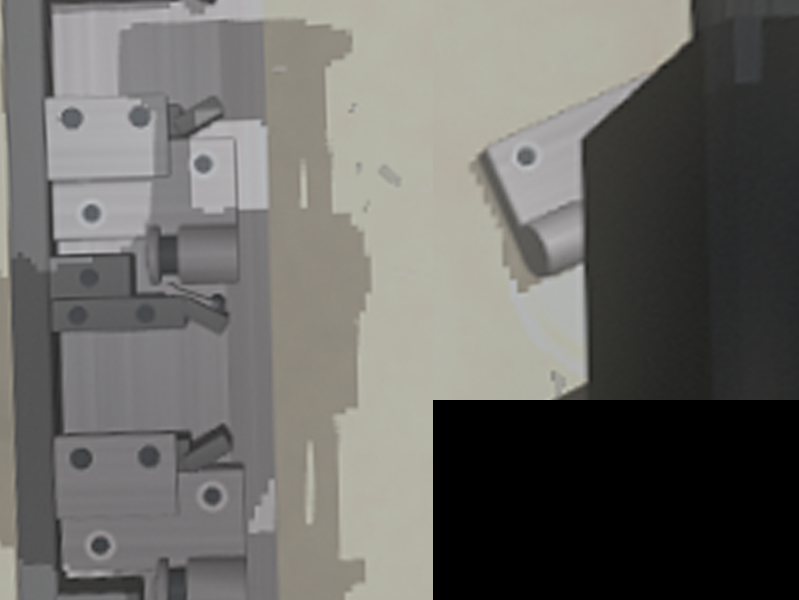

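Both left leaves show the same home picture: the catch is at the groove of the middle leaf (190,292), and the fronts are at the bar. Leaf A's rear corner (485,152) confirms the earlier estimate. Picking A next and checking it in front of the right rack's middle bay.

```bash
sed -i 's/s+=.003 if s<-.050 else .0008/s+=.008 if s<-.055 else .001/; s/max_speed=.03)/max_speed=.04)/' h.py
python3 - <<'E'
from h import *
pick((.636,-.0708),(.39,-.92))
print(bot.current_clock())
premouth(RO,RU,0,.010)
c=bot.read_camera("wrist");pickle.dump(c,open("w5.pkl","wb"))
im=undist(c,.012,.455,.595,-.345,-.175,.00025);print(im.shape,bot.current_clock(),bot.current_ee_pos());cv2.imwrite("pics/w5.png",im)
E
```

```text
down F [ 0.3  0.5 -0.5]
opening mm 43.380342850542284 grip 19.990502893924713
39.25
(559, 679, 3) 40.6583 [ 0.52615353 -0.19997348  0.01012348]
```

View pics/w5.png

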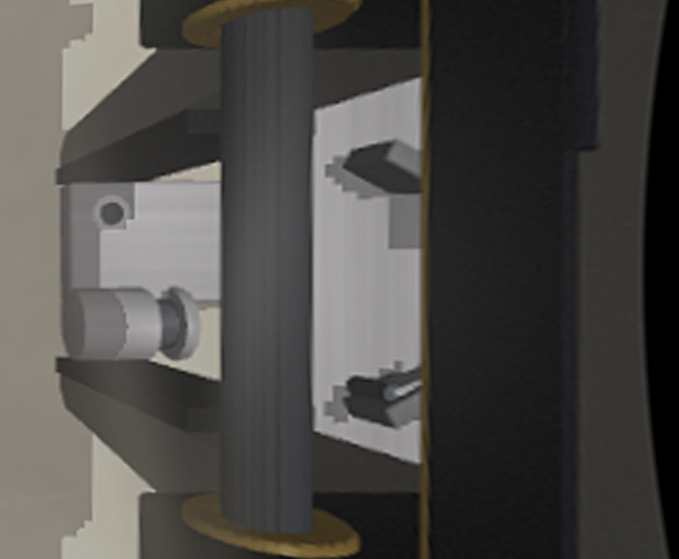

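This view, taken from behind the gripper, shows the leaf at cols 62–220 and the flare tips at about (345,165) and (347,390), but the bay itself is mostly hidden. I'll get the lateral offset from the first overhead picture instead, by comparing the bright lip plates of both racks against the left bay, which is now known to fit.

Run:
```python
from h import *
c=pickle.load(open("w1.pkl","rb"));res=.00025
im=undist(c,.0145,.35,.72,-.36,.19,res);g=cv2.cvtColor(im,cv2.COLOR_BGR2GRAY).astype(float)
row=lambda x:int((.72-x)/res);col=lambda y:int((.19-y)/res)
def edges(O,u,bay):
    yd=np.array([-u[1],u[0]]); sgn=1 if u[1]<0 else -1   # world +x direction in rack y
    b=np.arange(-.03,.0305,.00025); prof=np.zeros(len(b))
    for a in np.arange(.004,.022,.001):
        P=[O+u*a+yd*(bay+sgn*t) for t in b]
        prof+=[cv2.getRectSubPix(g.astype("f4"),(1,1),(float((.19-p[1])/res),float((.72-p[0])/res)))[0,0] for p in P]
    d=np.gradient(cv2.GaussianBlur(prof.reshape(-1,1),(1,7),0).ravel())
    out=[]
    for lo,hi in((.006,.016),(-.016,-.006),(-.03,-.019),(.02,.03)):
        k=(b>lo)&(b<hi); i=np.argmax(abs(d)*k); out.append((round(b[i]*1e3,2),round(d[i])))
    return out
for n,O,u in(("L",LO,LU),("R",RO,RU)):
    for bay in(-.1,0,.1): print(n,bay,edges(O,u,bay))
cv2.imwrite("pics/w1r.png",cv2.resize(np.hstack([im[row(.59):row(.47),col(.13):col(.03)],im[row(.59):row(.47),col(-.24):col(-.34)]]),None,fx=1,fy=1))
```

```text
L -0.1 [(np.float64(12.75), 133), (np.float64(-11.0), 85), (np.float64(-24.5), -42), (np.float64(27.25), -39)]
L 0 [(np.float64(12.0), 124), (np.float64(-11.0), 111), (np.float64(-24.75), -64), (np.float64(26.5), -42)]
L 0.1 [(np.float64(13.25), 21), (np.float64(-8.25), 134), (np.float64(-22.5), 15), (np.float64(25.25), -25)]
R -0.1 [(np.float64(9.75), 26), (np.float64(-9.0), 137), (np.float64(-25.75), -56), (np.float64(25.5), -36)]
R 0 [(np.float64(11.25), 125), (np.float64(-10.5), 99), (np.float64(-25.5), -104), (np.float64(25.75), -50)]
R 0.1 [(np.float64(11.5), 145), (np.float64(-11.5), 49), (np.float64(-23.75), 43), (np.float64(26.5), -47)]
```

View pics/w1r.png

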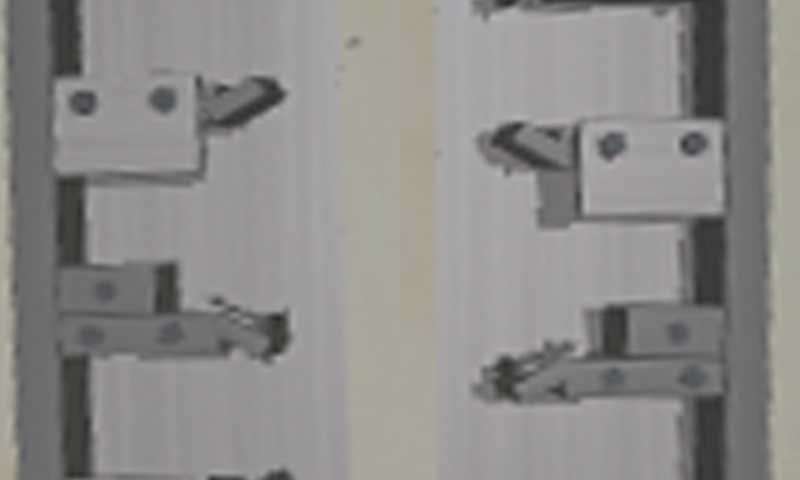

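Edge profiles put the right bay about 0.75 mm lower in x than modelled, relative to the left bay that worked. The flare midpoint suggests a bit more, so I'll use dx = -1.5 mm.

Run:
```python
from h import *
dx=-.0015
s=insert(RO,RU,0,dx); print("at",s,bot.current_clock(),bot.current_opening()*92,bot.current_ee_pos().round(4),bot.current_contact_force().round(1))
if s==-.022:
    release(RO,RU,s,0,dx)
    push(RO,RU,0,dx)
print(bot.current_clock())
```

```text
at -0.022 43.7833 43.34960778578145 [ 0.524  -0.2506  0.0054] [-0.4  0.8 -2.3]
[(-58.0, np.float64(-57.3), np.float64(0.2)), (-50.0, np.float64(-49.6), np.float64(0.4)), (-49.0, np.float64(-49.0), np.float64(0.3)), (-48.0, np.float64(-48.0), np.float64(1.2)), (-47.0, np.float64(-46.9), np.float64(1.6)), (-46.0, np.float64(-45.9), np.float64(0.4)), (-45.0, np.float64(-44.9), np.float64(1.0)), (-44.0, np.float64(-44.1), np.float64(2.4)), (-43.0, np.float64(-43.4), np.float64(3.3)), (-42.0, np.float64(-41.6), np.float64(1.9)), (-41.0, np.float64(-40.7), np.float64(2.0)), (-40.0, np.float64(-39.6), np.float64(1.4)), (-39.0, np.float64(-38.7), np.float64(0.8)), (-38.0, np.float64(-37.9), np.float64(1.4)), (-37.0, np.float64(-37.7), np.float64(6.2)), (-36.0, np.float64(-37.6), np.float64(8.1)), (-35.0, np.float64(-37.5), np.float64(10.5)), (-34.0, np.float64(-37.4), np.float64(13.8)), (-33.0, np.float64(-37.3), np.float64(15.7))] t 51.3083
52.125
```

The signature is the same: catch bump, drop, then a solid stop. I'll take one overview to confirm everything.

Run:
```python
from h import *
bot.goto((.45,-.1,.25),rot(-np.pi/2))
c=bot.read_camera("wrist")
im=undist(c,.009,.36,.72,-.36,.19,.0007);cv2.imwrite("pics/w6.png",im);print(bot.current_clock())
```

```text
53.7
```

View pics/w6.png

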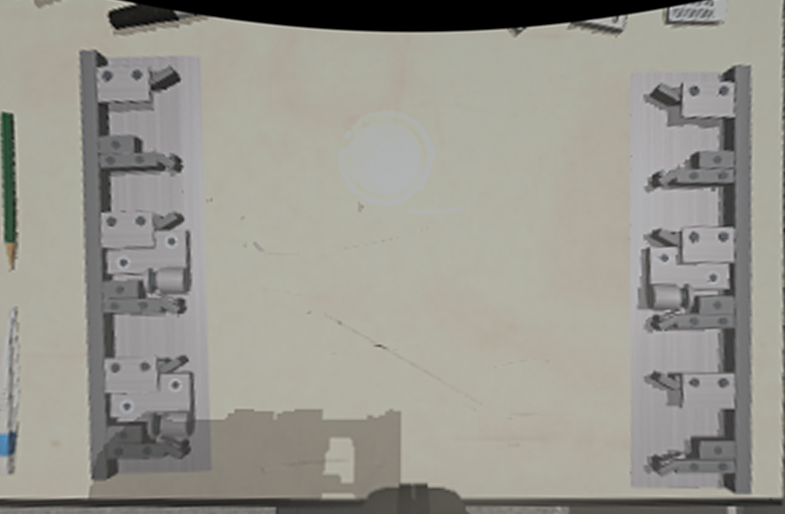

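All three leaves sit alike in their bays: left at (148,255) and (150,400), right at (685,270). Each rear end is slightly proud of the flare tips, and the bystanders in view are where they were. Handing in.

```bash
python3 -c "
from workcell import bot
print(bot.job_done())"
```

```text
the job is handed in; nothing more can be done
None
```

All three leaves are in and handed in at about 54 s: both left-hand leaves in the left rack (middle and near bays) and the right-hand leaf in the right rack's middle bay, each pushed past its catch to a solid stop with no more than about 19 N.

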